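# Turn the extractor up one click and start it

## Robot

A 6-joint arm with a two-finger parallel gripper is mounted at the origin on the work surface. World frame = base frame: x ahead of the robot, y to its left, z up, the work surface at z = 0. Lengths are in m, angles in rad, forces in N, time in s.
With the tool pointing down it reaches from about 0.3 to 0.875 m from the base axis. Payload 6.4 kg.
Tool frame: the origin (TCP) lies midway between the tips of the shut fingers; the grasp point (between the pads) lies ctrl.grip_depth behind it (ctrl.grip_depth is the distance from the TCP to the grasp point, in m); x points along the fingers, y is the direction in which the jaws open and shut, and the axes are right-handed (so a half turn about x gives the same grasp; the last joint's range is limited). The gripper opens to 85 mm and grips with 20 to 120 N. Pads are 22 mm wide; open, the fingers measure 114 mm over their backs; the gripper's body (76 mm by 85 mm) begins 54 mm behind the grasp point. The pads swing forward as they close: fully open they stand 13 mm farther back than shut.
Start: joints at [-1.319, 0.181, 1.607, -0, 1.354, -0.206], TCP at [0.254, -0.516, 0.231] pointing down, gripper open.
Joint ranges: [-2.99, 2.99], [-0.89, 2.07], [0.3, 2.58], [-1.14, 4.28], [0, 2.63], [-3.12, 3.12]. Speed limits (rad/s): [2.57, 2.57, 3.01, 3.14, 3.14, 3.14].

## Interface

Orientations are given as a unit quaternion [w, x, y, z].
In Python, from bench import ctrl gives the robot as it stands.
- The arm moves only by the tool carry_out, never from a script. Its argument "motion" is one flat list of numbers, 7 for each row, row after row: the turn, a rotation vector about the tool's x, y, z in degrees, then the shift along the tool's x, y, z in m, then the gripper's target within -1 to 1 (shut at 1, half-way at 0, fully open at -1). A call has 1 to 10 rows; each row shifts and turns the pose as measured when the row begins, along the tool's axes as they then stand; what a row does not reach is not made up. A row lasts 1/10 s, in which the tool goes at most 50 mm and 8.59 degrees, less where a joint would pass 70% of its speed; a pose out of reach is approached as far as the arm can. A call with a gripper value outside its range is refused whole. The fingers move at their own pace and stop on an object; the grip force is fixed at half the most. Time passes only in rows, so rows that do not move let the fingers close. It gives the time, the measured TCP pose, the force and the opening at its end, in the units of the state.
- ctrl.get_obs(): the state, without advancing time (a new reading comes with each control period).
- ctrl.camera(name): name is "scene" or "top" or "wrist"; returns the picture (480x640x3 uint8, blue, green, red); there is no depth.
- ctrl.camera_params(name): a dict with "mtx" (3x3 intrinsics, pixels), "pose" (4x4, takes a point from camera to world coordinates); the wrist camera has in their place "hand_eye" (4x4, takes a point from camera to tool coordinates, whose origin is the TCP and whose axes are the tool frame's). Camera axes: x right, y down, z forward; pixel columns grow to the right and rows downward; lengths in m; the calibration is good to about 2 mm. A picture is of the moment at which its call begins: read the wrist's pose just before it. camera_params takes no time and is no camera call.
- ctrl.hand_in(): hands the job in, once; it reports no verdict.
Trained networks look in the newest picture that a camera, given by its name, has taken for a name from the list of things; names that differ only in an ending like _2 or _b are one class to them, and where a whole thing is asked for, a point or a joint stands for the part that bears it (a point fixed in the world has none). Each returns a list of dicts, best first, with "conf" (0 to 1); they miss things now and then, are a little off and sometimes report something else, mostly with a low value. They report only what shows in the picture. A call takes as long as a camera call.
- ctrl.boxes_of(camera, thing): "point" ([x, y, z] in m, in the coordinates of the camera as it stood for that picture, good to about 4 mm: the middle of the surface that is visible of it).
- ctrl.trace(camera, thing): "pixels" (480x640 bool, what is visible of it).
- ctrl.landmark_of(camera, thing): "point" ([x, y, z] in m, in the coordinates of the camera as it stood for that picture, good to about 4 mm: a listed point, or the origin of a listed thing).
The state is a dict: "time_s": time; "q": joint angles; "dq": joint speeds; "joint_efforts": joint torques, N m; "eef_pos": TCP position; "eef_rot": TCP orientation; "wrist_force": force on the tool from outside, world axes, zero at the start; "torque": the same for the moment, N m; "opening": opening from 0.0 (shut) to 1.0 (fully open).
Only numpy, scipy, OpenCV 4.12 (cv2) and the standard library are available. Lean on these libraries where they do the work, as an engineer would, in place of code of your own. Each camera call takes 0.05 s, during which the arm holds its last target. There are 200 camera calls.

## Task

With a fingertip on top of the knurled speed wheel of the dust extractor's control box, roll the wheel towards the push button until it clicks into the next notch, just one notch on from where it is now. Then press the push button right down and let it come up again. Do not pick up, tip or shove the control box, and leave the other things on the bench and on the box where they are.

Things in the scene. Friction and masses are not known exactly. Their poses are not given: they have to be found in the camera images.
- box: the dust extractor's grey control box, standing loose on rubber feet: 130 mm (its x) by 210 mm (its y) by 90 mm high, 2 kg; origin at the centre of its underside. The wheel is at y = -45 mm, the button at y = +55 mm, both on its centre line x = 0
- wheel_crown (a point): highest point of the knurled speed wheel, mid-width, 105 mm above the bench, fixed to the box. The wheel is an aluminium roller 80 mm in diameter, 44 mm wide, axle level (box x), standing 15 mm out of the box top between black cheeks whose tops lie 6 mm below the crown. It is spring mounted: pushed down it gives from 2.5 N, then 1.5 N per mm, and stops 6 mm down
- wheel (a joint): angle of the speed wheel in rad: it clicks at 0 (low), 0.5 (middle) and 1.0 (high) and starts in low or middle. It grows as the wheel's top rolls towards the push button (box +y); one click is 20 mm of rim travel. Once 0.25 rad past a click it snaps on to the next by itself; about 1 N along the rim turns it
- wheel_mark (a point): the smooth black bar, 6 mm wide, across the knurl of the wheel, on its rim (radius 40 mm); it lies 20 mm of rim before the crown at low, on the crown at middle and 20 mm past it, towards the button, at high, beside the index ribs
- button_top (a point): centre of the top face of the round black push button (28 mm across) on the box top, 100 mm from the wheel crown, exactly in the direction in which the wheel must roll
- button (a joint): travel of the push button in m: 0 up, 0.006 fully down; it takes 5 N to push down and springs back
- collar: brass shaft collar, a ring 26 mm across and 12 mm high, lying on the control box's top near its long edge; origin under its centre; to be left alone
- funnel: black plastic funnel standing on its wide mouth, 110 mm across, 100 mm high; origin under its centre; to be left alone
- plane: beech block plane body, 160 mm long, 50 mm wide, 75 mm high; origin under its centre; to be left alone
- bowl: small white ceramic bowl, 110 mm across, 50 mm high; origin under its centre; to be left alone
- clamp: aluminium bar clamp lying flat, about 360 mm long with its wooden handle, about 30 mm high; origin under its centre; to be left alone
- driver: screwdriver lying on the bench; origin under its centre; to be left alone
- glue: white plastic glue bottle, 52 mm across, 120 mm high; origin under its centre; to be left alone

How it is judged:
By the outcome, as a careful person would: the job done as asked, in the order asked, and still so for the second after the job is handed in, with the robot touching nothing.
It also fails if it takes over 42 s, if anything falls off the work surface, if the arm or the gripper's body presses on something with over 40 N, if the wrist force passes 120 N, or if a joint passes its speed limit or range.

## Working session

There is one attempt and no reset: what is moved stays moved. The work goes in short steps, Python scripts to look and compute and a tool call to move; the robot and the scene stay as the last step left them, time stands still between calls to the robot, and variables do not carry over. Pictures are saved under pics/ and viewed, about 8 in all and at most 12, crops included, and the job is handed in when it is done.

Besides the shell and the picture viewer there is one more tool, called after "Call:" as name(argument=value, ...), one argument or row to a line, values as JSON. carry_out: Moves the arm, as the interface text tells. Its arguments: {"type":"object","properties":{"motion":{"type":"array"}},"required":["motion"]}

```bash
mkdir -p pics; cat > h.py <<'E'
import numpy as np, cv2
from bench import ctrl
from scipy.spatial.transform import Rotation as R
def T():
    o=ctrl.get_obs(); M=np.eye(4); M[:3,:3]=R.from_quat(np.roll(o["eef_rot"],-1)).as_matrix(); M[:3,3]=o["eef_pos"]; return M
def campose(n):
    p=ctrl.camera_params(n); return T()@p["hand_eye"] if n=="wrist" else p["pose"]
def lm(n,thing,f=ctrl.landmark_of,P=None):
    P=campose(n) if P is None else P
    return [(round(d["conf"],2),np.round((P@np.r_[d["point"],1])[:3],4)) for d in f(n,thing)[:2]]
E
python3 - <<'E'
from h import *
print(np.round(T(),3),ctrl.get_obs()["time_s"],ctrl.grip_depth)
for n in("top","scene"):
    im=ctrl.camera(n); cv2.imwrite(f"pics/{n}0.png",im)
    for t in("box","wheel_crown","wheel_mark","button_top"): print(n,t,lm(n,t))
print(ctrl.get_obs()["time_s"])
E
```

```text
[[-0.     0.442 -0.897  0.254]
 [ 0.002 -0.897 -0.442 -0.515]
 [-1.    -0.002 -0.     0.23 ]
 [ 0.     0.     0.     1.   ]] 0.0 0.0187
top box [(0.77, array([0.4966, 0.0522, 0.003 ]))]
top wheel_crown [(0.59, array([0.5104, 0.0152, 0.1065])), (0.48, array([ 0.5148, -0.0077,  0.0985]))]
top wheel_mark [(0.89, array([ 0.514 , -0.0061,  0.099 ])), (0.67, array([ 0.4783, -0.3073,  0.0006]))]
top button_top [(0.49, array([0.4845, 0.1056, 0.1139]))]
scene box [(0.93, array([ 4.98e-01,  5.29e-02, -1.00e-04]))]
scene wheel_crown [(0.93, array([0.508 , 0.0053, 0.101 ]))]
scene wheel_mark [(0.95, array([ 0.5157, -0.0122,  0.1048]))]
scene button_top [(0.42, array([ 0.4037, -0.445 , -0.0021]))]
0.5
```

View pics/top0.png

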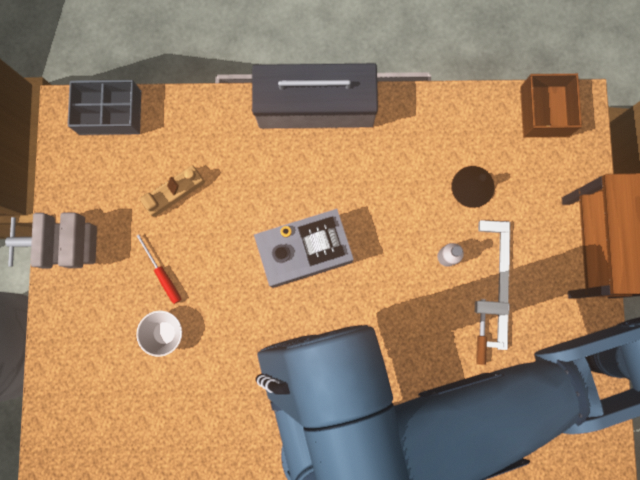

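View pics/scene0.png

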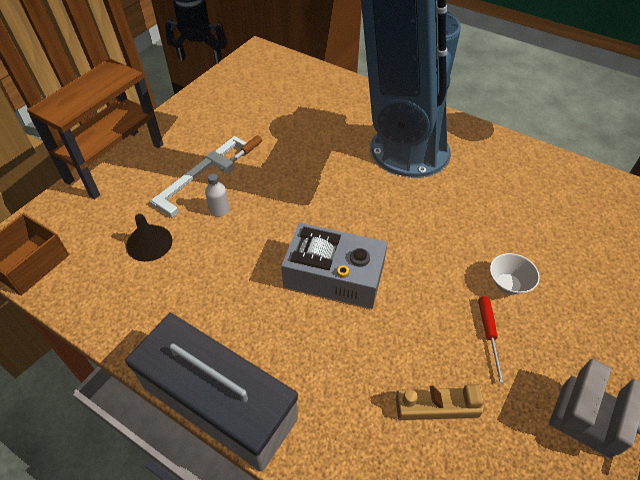

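The top view shows the box at about (303,248), with the wheel at (320,242), the button at (283,253) and the collar at (286,231). The scene view agrees: wheel (318,246), button (360,256), collar (343,271). The button lies towards +y, slightly -x. I'll take a closer look with the wrist camera.

```bash
python3 - <<'E'
from h import *
p=ctrl.camera_params("wrist"); print(np.round(p["hand_eye"],3),np.round(p["mtx"],0))
M=T(); print(M[:3,:3].T@(np.array([.498,.053,.25])-M[:3,3]))
E
```

```text
[[ 0.    -0.326  0.946 -0.143]
 [ 1.    -0.001 -0.    -0.   ]
 [ 0.001  0.946  0.326 -0.084]
 [ 0.     0.     0.     1.   ]] [[342.   0. 319.]
 [  0. 342. 236.]
 [  0.   0.   1.]]
[-0.0187113  -0.40241665 -0.47014065]
```

Call:
carry_out(
  motion=[0, 0, 0, 0.002, -0.031, -0.036, 1, 0, 0, 0, 0.002, -0.031, -0.036, 1, 0, 0, 0, 0.002, -0.031, -0.036, 1, 0, 0, 0, 0.002, -0.031, -0.036, 1, 0, 0, 0, 0.002, -0.031, -0.036, 1, 0, 0, 0, 0.002, -0.031, -0.036, 1, 0, 0, 0, 0.002, -0.031, -0.036, 1, 0, 0, 0, 0.002, -0.031, -0.036, 1, 0, 0, 0, 0.002, -0.031, -0.036, 1, 0, 0, 0, 0.002, -0.031, -0.036, 1],
)

```text
time_s: 1.5
eef_pos: [0.4455, -0.0701, 0.2113]
eef_rot: [0.159, 0.691, 0.153, -0.688]
wrist_force: [0.2, -0.2, 0.1]
opening: 0.003
```

Call:
carry_out(
  motion=[6, 0, 0, 0, -0.031, -0.036, 1, 6, 0, 0, 0, -0.031, -0.036, 1, 0, 0, 0, 0, -0.031, -0.036, 1, 0, 0, 0, 0, 0, 0, 1, 0, 0, 0, 0, 0, 0, 1],
)

```text
time_s: 2.0
eef_pos: [0.5193, 0.0651, 0.2116]
eef_rot: [0.086, 0.705, 0.081, -0.699]
wrist_force: [0.4, -0.2, -0.3]
opening: -0.001
```

```bash
cat > look.py <<'E'
from h import *
import sys
P=campose("wrist"); im=ctrl.camera("wrist"); cv2.imwrite(f"pics/{sys.argv[1]}.png",im)
r={}
for t in("box","wheel_crown","wheel_mark","button_top","collar"):
    r[t]=lm("wrist",t,P=P); print(t,r[t])
M=T(); print(np.round(M,4),ctrl.get_obs()["time_s"],ctrl.get_obs()["opening"])
for t in r:
    if r[t]: print(t,"in tool",np.round(M[:3,:3].T@(r[t][0][1]-M[:3,3]),4))
E
python3 look.py w1
```

```text
box [(0.66, array([0.4986, 0.0533, 0.0022])), (0.32, array([0.5105, 0.0066, 0.1074]))]
wheel_crown [(0.81, array([0.5085, 0.0078, 0.1053]))]
wheel_mark [(0.7, array([ 0.5151, -0.0105,  0.1013]))]
button_top [(0.97, array([0.4823, 0.1054, 0.1137]))]
collar [(0.84, array([0.5346, 0.0923, 0.0931]))]
[[ 0.0098  0.2293 -0.9733  0.5191]
 [-0.0059 -0.9733 -0.2294  0.0629]
 [-0.9999  0.008  -0.0082  0.2121]
 [ 0.      0.      0.      1.    ]] 2.3 -0.001033992092458931
box in tool [0.2097 0.003  0.0239]
wheel_crown in tool [0.107  0.0504 0.0238]
wheel_mark in tool [0.1111 0.0697 0.0216]
button_top in tool [ 0.0977 -0.0505  0.0269]
collar in tool [ 0.1189 -0.026  -0.0209]
```

View pics/w1.png

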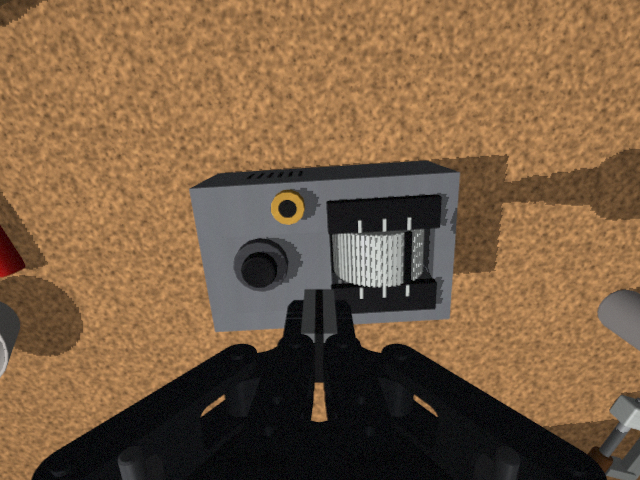

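The mark's black bar at (408,257) sits beside the right-most index rib at (409,225), before the crown at (384,258). So the wheel is in low, and it should roll left towards the button at (260,268). The gripper is shut; next I go above the wheel, starting 9 mm before the crown.

Call:
carry_out(
  motion=[0, 0, 0, 0, 0.03, 0.012, 1, 2, 0, 0, 0, 0.03, 0.012, 1, 0, 0, 0, 0.045, 0, 0, 1, 0, 0, 0, 0.04, 0, 0, 1, 0, 0, 0, 0.005, 0, 0, 1, 0, 0, 0, 0, 0, 0, 1, 0, 0, 0, 0, 0, 0, 1],
)

```text
time_s: 3.0
eef_pos: [0.5117, -0.0102, 0.1255]
eef_rot: [0.069, 0.71, 0.062, -0.698]
wrist_force: [1.0, 0.3, 0.8]
opening: -0.002
```

```bash
python3 look.py w2
```

```text
box [(0.71, array([0.4975, 0.0509, 0.0047]))]
wheel_crown [(0.96, array([0.511 , 0.0075, 0.108 ]))]
wheel_mark [(0.76, array([ 0.5187, -0.0124,  0.0986]))]
button_top [(0.9, array([0.4797, 0.1029, 0.111 ]))]
collar [(0.88, array([0.532 , 0.0922, 0.0875])), (0.49, array([ 0.4725, -0.3121, -0.0038]))]
[[ 0.0198  0.1856 -0.9824  0.5121]
 [-0.0088 -0.9825 -0.1858 -0.0098]
 [-0.9998  0.0124 -0.0178  0.1254]
 [ 0.      0.      0.      1.    ]] 3.3 -0.00256130998737771
box in tool [ 0.1199 -0.0638  0.0052]
wheel_crown in tool [ 0.0172 -0.0174 -0.0018]
wheel_mark in tool [ 0.027   0.0035 -0.0055]
button_top in tool [ 0.0128 -0.1169  0.0111]
collar in tool [ 0.0374 -0.0969 -0.0378]
```

View pics/w2.png

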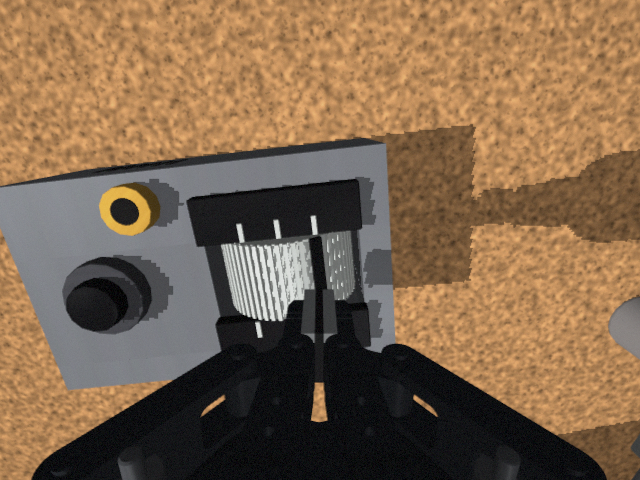

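The turn went the wrong way, so the box sits about 5° off. The fingertip is about 17 mm before the crown, over the bar at (318,270). I'll straighten the tool, move 8 mm forward and come down.

Call:
carry_out(
  motion=[-6, -1, -0.7, 0.003, -0.008, -0.002, 1, 0, 0, 0, 0.006, 0, 0, 1, 0, 0, 0, 0.005, 0, 0, 1, 0, 0, 0, 0, 0, 0, 1],
)

```text
time_s: 3.7
eef_pos: [0.5135, -0.0013, 0.112]
eef_rot: [0.103, 0.7, 0.102, -0.699]
wrist_force: [-0.6, 1.2, 0.3]
opening: -0.0
```

Call:
carry_out(
  motion=[0, 0, 0, 0.003, 0, 0, 1, 0, 0, 0, 0, 0, 0, 1],
)

```text
time_s: 3.9
eef_pos: [0.5132, -0.0015, 0.1085]
eef_rot: [0.103, 0.7, 0.101, -0.699]
wrist_force: [0.1, -0.2, 1.1]
opening: -0.001
```

```bash
python3 - <<'E'
from h import *
M=T();print(np.round(M,4))
for c in([.510,.0077,.105],[.481,.104,.112]): print(np.round(M[:3,:3].T@(c-M[:3,3]),4))
E
```

```text
[[ 0.0023  0.2851 -0.9585  0.5132]
 [-0.0022 -0.9585 -0.2851 -0.0015]
 [-1.      0.0028 -0.0016  0.1085]
 [ 0.      0.      0.      1.    ]]
[ 0.0035 -0.0097  0.0004]
[-0.0038 -0.1103  0.0007]
```

Call:
carry_out(
  motion=[0, 0, 0, 0.003, 0, 0, 1, 0, 0, 0, 0.001, 0, 0, 1],
)

```text
time_s: 4.1
eef_pos: [0.5134, -0.0018, 0.1046]
eef_rot: [0.103, 0.701, 0.101, -0.699]
wrist_force: [-2.6, -0.5, 2.1]
opening: 0.001
```

Call:
carry_out(
  motion=[0, 0, 0, 0.002, 0, 0, 1, 0, 0, 0, 0, 0, 0, 1],
)

```text
time_s: 4.3
eef_pos: [0.5136, -0.0021, 0.1031]
eef_rot: [0.103, 0.701, 0.1, -0.699]
wrist_force: [-2.3, 0.1, 4.6]
opening: 0.001
```

Call:
carry_out(
  motion=[0, 0, 0, 0.001, 0, 0, 1, 0, 0, 0, 0.0005, -0.003, 0, 1, 0, 0, 0, 0.0005, -0.003, 0, 1, 0, 0, 0, 0.0005, -0.003, 0, 1],
)

```text
time_s: 4.7
eef_pos: [0.5115, 0.0049, 0.1025]
eef_rot: [0.104, 0.701, 0.099, -0.699]
wrist_force: [-3.6, -1.0, 7.0]
opening: 0.001
```

Call:
carry_out(
  motion=[0, 0, 0, 0.0003, -0.003, 0, 1, 0, 0, 0, 0.0003, -0.003, 0, 1],
)

```text
time_s: 4.9
eef_pos: [0.5099, 0.0101, 0.1029]
eef_rot: [0.104, 0.701, 0.099, -0.699]
wrist_force: [-2.6, -0.4, 5.5]
opening: -0.004
```

```bash
python3 look.py w3
```

```text
box [(0.68, array([0.4966, 0.0558, 0.0017]))]
wheel_crown []
wheel_mark [(0.57, array([5.153e-01, 4.000e-04, 1.008e-01]))]
button_top [(0.84, array([0.4842, 0.1027, 0.1151]))]
collar [(0.72, array([0.5333, 0.0912, 0.089 ])), (0.45, array([0.5109, 0.0113, 0.1066]))]
[[ 0.004   0.284  -0.9588  0.5099]
 [-0.007  -0.9588 -0.284   0.0103]
 [-1.      0.0079 -0.0018  0.1029]
 [ 0.      0.      0.      1.    ]] 5.2 -0.004220811847277707
box in tool [ 0.1008 -0.0482 -0.    ]
wheel_mark in tool [ 0.0021  0.011  -0.0024]
button_top in tool [-0.013  -0.0958 -0.0017]
collar in tool [ 0.0134 -0.071  -0.0454]
```

View pics/w3.png

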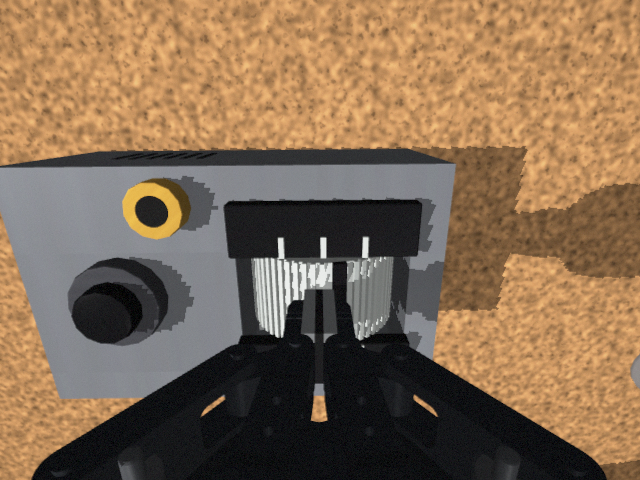

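The bar is at (340,265), past half-way from the right rib (365,247) to the middle rib (323,247), and the finger's friction is holding it. I'll go a few mm more, then lift.

Call:
carry_out(
  motion=[0, 0, 0, 0, -0.003, 0, 1, 0, 0, 0, 0, -0.002, 0, 1, 0, 0, 0, -0.006, 0, 0, 1, 0, 0, 0, -0.02, 0, 0, 1, 0, 0, 0, -0.03, 0, 0, 1, 0, 0, 0, 0, 0, 0, 1],
)

```text
time_s: 5.8
eef_pos: [0.508, 0.0156, 0.1611]
eef_rot: [0.104, 0.701, 0.099, -0.699]
wrist_force: [0.2, -0.4, 0.1]
opening: -0.001
```

```bash
python3 look.py w4
```

```text
box [(0.94, array([0.4974, 0.0503, 0.0046])), (0.65, array([ 0.4704, -0.3138,  0.0011]))]
wheel_crown [(0.81, array([0.5109, 0.008 , 0.1077]))]
wheel_mark [(0.97, array([0.511, 0.009, 0.107]))]
button_top [(0.93, array([0.4832, 0.1053, 0.1125]))]
collar [(0.63, array([0.535 , 0.0927, 0.0902]))]
[[-0.0061  0.2837 -0.9589  0.5045]
 [-0.0051 -0.9589 -0.2837  0.0162]
 [-1.      0.0032  0.0073  0.1559]
 [ 0.      0.      0.      1.    ]] 6.1 0.0014515135354531306
box in tool [ 0.1512 -0.0352 -0.004 ]
wheel_crown in tool [ 0.0482  0.0095 -0.0042]
wheel_mark in tool [ 0.0489  0.0086 -0.0046]
button_top in tool [ 0.0431 -0.0916 -0.0052]
collar in tool [ 0.0651 -0.0649 -0.0515]
```

View pics/w4.png

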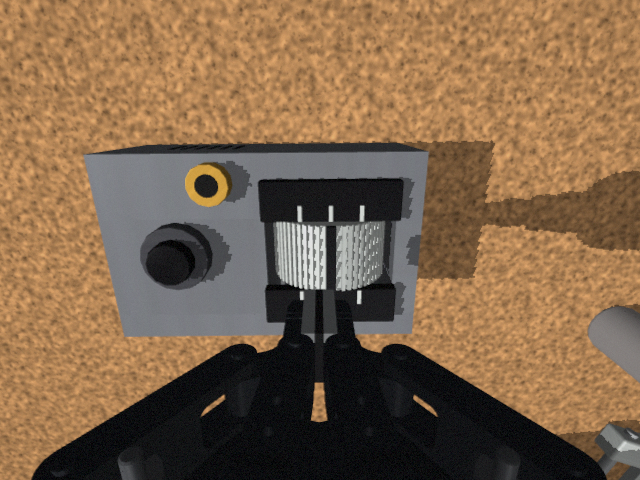

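The bar at (331,255) now lines up with the middle rib at (331,213), so the wheel has clicked into middle. Next is the button.

Call:
carry_out(
  motion=[0, 0, 0, 0, -0.045, -0.002, 1, 0, 0, 0, 0, -0.0455, -0.002, 1, 0, 0, 0, 0.02, 0, 0, 1, 0, 0, 0, 0.013, 0, 0, 1, 0, 0, 0, 0, 0, 0, 1],
)

```text
time_s: 6.6
eef_pos: [0.4805, 0.1059, 0.1184]
eef_rot: [-0.102, -0.696, -0.099, 0.704]
wrist_force: [0.2, 0.1, -0.4]
opening: 0.002
```

```bash
python3 - <<'E'
from h import *
M=T();print(np.round(M,4))
print(np.round(M[:3,:3].T@(np.array([.4825,.1043,.113])-M[:3,3]),4))
E
```

```text
[[-0.0104  0.281  -0.9596  0.4805]
 [-0.005  -0.9597 -0.281   0.1059]
 [-0.9999  0.0018  0.0114  0.1184]
 [ 0.      0.      0.      1.    ]]
[ 0.0054  0.0021 -0.0015]
```

Call:
carry_out(
  motion=[0, 0, 0, 0.002, 0.002, -0.001, 1, 0, 0, 0, 0.003, 0, 0, 1, 0, 0, 0, 0.002, 0, 0, 1],
)

```text
time_s: 6.9
eef_pos: [0.4829, 0.1025, 0.1112]
eef_rot: [-0.101, -0.696, -0.098, 0.704]
wrist_force: [-1.3, 1.5, 1.0]
opening: 0.0
```

Call:
carry_out(
  motion=[0, 0, 0, 0.002, 0, 0, 1, 0, 0, 0, 0.002, 0, 0, 1],
)

```text
time_s: 7.1
eef_pos: [0.4835, 0.102, 0.1079]
eef_rot: [-0.1, -0.696, -0.098, 0.704]
wrist_force: [-2.6, 1.1, 4.2]
opening: -0.002
```

Call:
carry_out(
  motion=[0, 0, 0, 0.002, 0, 0, 1],
)

```text
time_s: 7.2
eef_pos: [0.4836, 0.102, 0.1062]
eef_rot: [-0.1, -0.697, -0.098, 0.704]
wrist_force: [-3.7, 1.2, 5.3]
opening: -0.004
```

Call:
carry_out(
  motion=[0, 0, 0, 0.002, 0, 0, 1],
)

```text
time_s: 7.3
eef_pos: [0.4837, 0.102, 0.1056]
eef_rot: [-0.1, -0.697, -0.098, 0.704]
wrist_force: [-10.9, 1.9, 28.3]
opening: -0.001
```

Call:
carry_out(
  motion=[0, 0, 0, 0.002, 0, 0, 1],
)

```text
time_s: 7.4
eef_pos: [0.4837, 0.102, 0.1056]
eef_rot: [-0.1, -0.696, -0.098, 0.704]
wrist_force: [-13.0, -0.4, 26.1]
opening: 0.001
```

Call:
carry_out(
  motion=[0, 0, 0, 0.001, 0, 0, 1],
)

```text
time_s: 7.5
eef_pos: [0.4836, 0.102, 0.106]
eef_rot: [-0.1, -0.696, -0.098, 0.704]
wrist_force: [-5.5, -0.0, 8.6]
opening: 0.002
```

The button hit its hard stop: 28 N with no further travel. I'll lift off and check.

Call:
carry_out(
  motion=[0, 0, 0, -0.005, 0, 0, 1, 0, 0, 0, -0.01, 0, 0, 1, 0, 0, 0, -0.03, 0, 0, 1, 0, 0, 0, -0.03, 0.01, 0, 1, 0, 0, 0, -0.02, 0.02, 0, 1, 0, 0, 0, 0, 0.015, 0, 1, 0, 0, 0, 0, 0, 0, 1, 0, 0, 0, 0, 0, 0, 1],
)

```text
time_s: 8.3
eef_pos: [0.4977, 0.0572, 0.205]
eef_rot: [-0.101, -0.697, -0.097, 0.703]
wrist_force: [-0.3, -0.1, -0.3]
opening: 0.002
```

```bash
python3 look.py w5
```

```text
box [(0.56, array([0.4972, 0.0501, 0.0022]))]
wheel_crown [(0.85, array([0.5119, 0.0073, 0.1061]))]
wheel_mark [(0.84, array([0.5146, 0.0067, 0.1044]))]
button_top [(0.56, array([0.4815, 0.1061, 0.1109]))]
collar [(0.87, array([0.5304, 0.0917, 0.092 ])), (0.69, array([0.5102, 0.0078, 0.1079]))]
[[-0.0093  0.2795 -0.9601  0.4975]
 [-0.0068 -0.9601 -0.2794  0.0578]
 [-0.9999  0.0039  0.0108  0.205 ]
 [ 0.      0.      0.      1.    ]] 8.6 -0.002350029211246137
box in tool [2.028e-01 6.500e-03 2.000e-04]
wheel_crown in tool [ 0.0991  0.0521 -0.0008]
wheel_mark in tool [ 0.1008  0.0535 -0.0032]
button_top in tool [ 0.0939 -0.0512  0.0008]
collar in tool [ 0.1125 -0.0238 -0.0423]
```

View pics/w5.png

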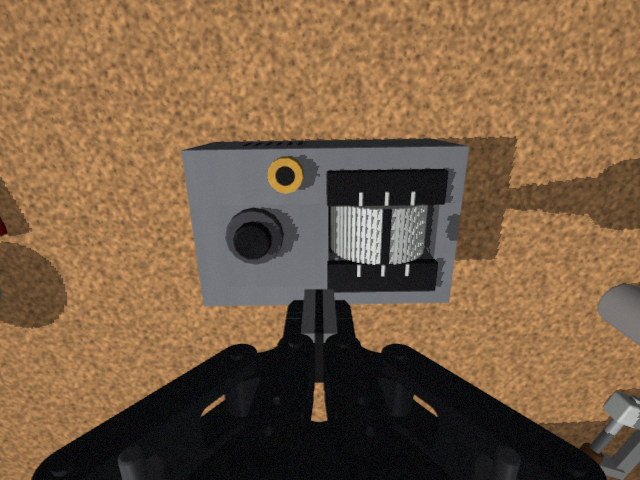

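The bar at (386,235) is on the middle ribs (386,198 and 383,270), the button at (253,240) is up again, and the collar at (285,175) and the box have not moved. I'm handing in.

```bash
python3 -c "
from bench import ctrl
print(ctrl.hand_in())"
```

```text
the job is handed in; nothing more can be done
None
```

I rolled the wheel one notch towards the button, from low to middle. Then I pressed the button down to its stop and let it come up. The job is handed in, at about 8.6 s on the robot's clock.

- **Wheel:** after the finger lifted, the black mark lined up with the middle index ribs. It was still there after the button press.
- **Button:** it gave at about 5 N, then hit a hard stop where the force jumped to 28 N vertically, with about 11–13 N sideways. In the last picture it is up again, with its top measured at 0.111 m against 0.111–0.115 m before the press.
- **Box and collar:** both measured the same at the end as at the start, to within about 4 mm, which is as good as the measurement gets.
- **Everything else:** the other things on the bench were not measured again, but the arm went nowhere near them. The arm finished clear of everything, with no force reading beyond noise.

One turn over the wheel went the wrong way by a few degrees. I straightened it before touching anything.

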